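Put the measuring set back in its caddy

TASK

Put the measuring set away in the wooden caddy: stand each of the three open aluminium measures upright and fully on the cork disc of its own size (small on small, medium on medium, large on large), and lay the green measuring spoon flat in the caddy's long slot. The two lidded canisters do not belong to the set: leave them standing where they are.

Things in the scene. Friction and masses are not known exactly. Their poses are not given: they have to be found in the camera images.
- measure_small: the small one of three aluminium dry measures: a plain open straight-sided cup, 40 mm across, 45 mm tall, wall 3 mm, no lid, no handle, standing mouth up on the counter; loose, roughly 50 g. Origin at the centre of its underside, z up
- measure_medium: the medium one of three aluminium dry measures: a plain open straight-sided cup, 52 mm across, 58 mm tall, wall 3 mm, no lid, no handle, standing mouth up on the counter; loose, roughly 80 g. Origin at the centre of its underside, z up
- measure_large: the large one of three aluminium dry measures: a plain open straight-sided cup, 64 mm across, 72 mm tall, wall 3 mm, no lid, no handle, standing mouth up on the counter; loose, roughly 120 g. Origin at the centre of its underside, z up
- spoon: green plastic measuring spoon lying flat, loose, about 30 g, 157 mm long. Origin on its underside, below the place to grip the handle; +x points to the head: a round cup 36 mm across, 22 mm tall, centred at x = +46 mm (far edge +64). Handle: straight bar 10 mm wide, from 14 to 22 mm above the underside, reaching back to x = -93 mm, where a down-turned foot carries it
- disc_small: the small one of three cork discs lying in a row on the floor of the caddy's wide bay, 60 mm across, 4 mm thick, fixed; the measure of 40 mm belongs on it. Origin at the centre of its underside; its top is 4 mm higher. Disc centres are 96 mm apart; which disc is in which of the three places varies
- disc_medium: the medium one of three cork discs lying in a row on the floor of the caddy's wide bay, 72 mm across, 4 mm thick, fixed; the measure of 52 mm belongs on it. Origin at the centre of its underside; its top is 4 mm higher. Disc centres are 96 mm apart; which disc is in which of the three places varies
- disc_large: the large one of three cork discs lying in a row on the floor of the caddy's wide bay, 84 mm across, 4 mm thick, fixed; the measure of 64 mm belongs on it. Origin at the centre of its underside; its top is 4 mm higher. Disc centres are 96 mm apart; which disc is in which of the three places varies
- caddy: low dark-wood tray fixed to the counter, 300 mm along its x, 176 mm along its y. Floor 8 mm thick; walls 6 mm thick, tops 20 mm above the counter. A wall along x parts a wide bay (inside 288 x 100 mm, centre line y = -32 mm; discs at x = -96, 0, 96 mm) from a long slot for the spoon (inside 288 x 58 mm, centre line y = +53 mm). Origin at the centre of its underside
- canister_short: look-alike that does not belong: aluminium canister closed by a domed lid with a black ball knob, 47 mm across the lid, 72 mm tall with the knob, loose on the counter. Origin at the centre of its underside
- canister_tall: look-alike that does not belong: aluminium canister closed by a domed lid with a black ball knob, 61 mm across the lid, 88 mm tall with the knob, loose on the counter. Origin at the centre of its underside
Not all that is in view belongs to the job. What is shaped like the canister_tall but orange or pink is not meant. What is shaped like the measure_small but blue is not meant.

How it is judged:
By the outcome, as a careful person would: the job done as asked, in the order asked, and still so for the second after the job is handed in, with the robot touching nothing.
It also fails if it takes over 106 s, if anything falls off the work surface, if the arm or the gripper's body presses on something with over 40 N, if the wrist force passes 120 N, or if a joint passes its speed limit or range.

ROBOT

A 6-joint arm with a two-finger parallel gripper is mounted at the origin on the work surface. World frame = base frame: x ahead of the robot, y to its left, z up, the work surface at z = 0. Lengths are in mm, angles in rad, forces in N, time in s.
With the tool pointing down it reaches from about 325 to 875 mm from the base axis. Payload 4.4 kg.
Tool frame: the origin (TCP) lies on the centre line of the jaws, within the pads' length; the fingertips stand ahead of it and the grasp point (between the pads) lies 6 mm ahead of it (ctrl.tcp_to_tips is the z of the fingertips in the tool frame, in mm); z points along the fingers, y is the line along which they close (so a half turn about z gives the same grasp; the last joint's range is limited). The gripper opens to 85 mm and grips with 20 to 120 N. Pads are 22 mm wide; open, the fingers measure 114 mm over their backs; the gripper's body (76 mm by 85 mm) begins 54 mm behind the grasp point. The pads swing forward as they close: fully open they stand 13 mm farther back than shut.
Start: joints at [0.954, 0.207, 1.542, -0, 1.393, -0.15], TCP at [258.777, 513.48, 256.282] pointing down, gripper open.
Joint ranges: [-2.73, 2.73], [-0.86, 2.22], [0.23, 2.46], [-1.11, 4.25], [0.08, 2.63], [-2.82, 2.82]. Speed limits (rad/s): [2.79, 2.79, 3.14, 3.14, 3.14, 3.14].

INTERFACE

Orientations are given as a 3x3 rotation matrix whose columns are the frame's x, y, z axes.
In Python, from plant import ctrl, sensors, optics gives the robot as it stands. Calls block until the motion is done:
- ctrl.move_ptp(position, orientation): joint-space move of the TCP to a pose.
- ctrl.move_l(position, rot=None, vel=150, threshold=None): straight line of the TCP; rot=None keeps the orientation; vel is the mean speed in mm/s. With threshold (N) it stops when the force on the tool has changed by that much, and returns True; else False.
- ctrl.set_joints(angles): joint-space move.
- ctrl.gripper_to(opening, force=None): finger opening in mm; force is the grip in N (None keeps the last); returns when the fingers have stopped.
- ctrl.hold(seconds).
- ctrl.solve_ik(position, orientation): joint angles nearest the present ones, or None.
- sensors.read_state(): the state.
- optics.grab_frame(name): name is "scene" or "top" or "wrist"; returns (picture, depth): 480x640x3 uint8, red, green, blue; 480x640 float32, mm along the optical axis (not along the pixel's ray), 0 where there is no reading.
- optics.camera_params(name): a dict with "mtx" (3x3 intrinsics, pixels), "k1" (the pictures are not rectified: a ray, as slopes to the right and down, at radius r is drawn at 1 + k1 r^2 times it, then the intrinsics apply), "R" (3x3) and "t" (3): a world point X has camera coordinates R X + t; the wrist camera has in their place "T_tool_cam" (4x4, takes a point from camera to tool coordinates, whose origin is the TCP and whose axes are the flange's). Camera axes: x right, y down, z forward; pixel columns grow to the right and rows downward; lengths in mm; the calibration is good to about 2 mm. A picture is of the moment at which its call begins: read the wrist's pose just before it. camera_params takes no time and is no camera call.
A pose or a line that the arm cannot do raises ctrl.MotionError and nothing moves.
- ctrl.finish_job(): hands the job in; it is judged then, once.
The state is a dict: "t": time; "q": joint angles; "qvel": joint speeds; "tau": joint torques, N m; "eef_pos": TCP position; "eef_rot": TCP orientation; "force": force on the tool from outside, world axes, zero at the start; "wrist_torque": the same for the moment, N m; "grip_width": finger opening in mm; "grasp_force": force on a finger pad.
Only numpy, scipy, OpenCV 4.12 (cv2) and the standard library are available. Lean on these libraries where they do the work, as an engineer would, in place of code of your own. Each camera call takes 0.05 s, during which the arm holds its last target. There are 200 camera calls.

## Working session

There is one attempt and no reset: what is moved stays moved. The work goes in short steps, each a Python script; the robot and the scene stay as the last script left them, time stands still between calls to the robot, and variables do not carry over. Pictures are saved under pics/ and viewed, at most 14 in all, crops included, and the job is handed in when it is done.

```bash
ls; mkdir -p pics
python3 - <<'E'
from plant import ctrl,sensors,optics
import cv2,numpy as np
for n in("top","scene"):
    p,d=optics.grab_frame(n); cv2.imwrite(f"pics/{n}0.png",p[...,::-1]); np.save(f"{n}0.npy",d)
    print(n,optics.camera_params(n))
print(optics.camera_params("wrist"),ctrl.tcp_to_tips,sensors.read_state()["t"])
E
```

```text
pics
top {'mtx': array([[513.36487171,   0.        , 320.96653066],
       [  0.        , 513.36487171, 237.70810768],
       [  0.        ,   0.        ,   1.        ]]), 'k1': -0.006382906446222644, 'R': array([[-1.61652713e-02, -9.99869324e-01,  1.36801796e-04],
       [-9.97431959e-01,  1.61163177e-02, -6.97835982e-02],
       [ 6.97722745e-02, -1.26452128e-03, -9.97562144e-01]]), 't': array([  33.50449444,  544.46554674, 1091.04771704])}
scene {'mtx': array([[537.58456149,   0.        , 317.97992952],
       [  0.        , 537.58456149, 235.5195536 ],
       [  0.        ,   0.        ,   1.        ]]), 'k1': -0.04057186587999416, 'R': array([[-0.87396453,  0.48589021,  0.0098341 ],
       [ 0.34247261,  0.63010604, -0.69690666],
       [-0.34481665, -0.60570379, -0.71709441]]), 't': array([ 455.73917407, -181.13021636, 1390.73168498])}
{'mtx': array([[345.95314587,   0.        , 321.72053139],
       [  0.        , 345.95314587, 236.72295436],
       [  0.        ,   0.        ,   1.        ]]), 'k1': -0.05819107385869914, 'T_tool_cam': array([[ 1.54081119e-04, -9.57873826e-01, -2.87189329e-01,
         7.21390138e+01],
       [ 9.99999932e-01,  5.15336463e-05,  3.64631853e-04,
         1.56311903e-01],
       [-3.34471395e-04, -2.87189365e-01,  9.57873769e-01,
        -1.17668930e+02],
       [ 0.00000000e+00,  0.00000000e+00,  0.00000000e+00,
         1.00000000e+00]])} 25.0 0.1
```

View pics/top0.png

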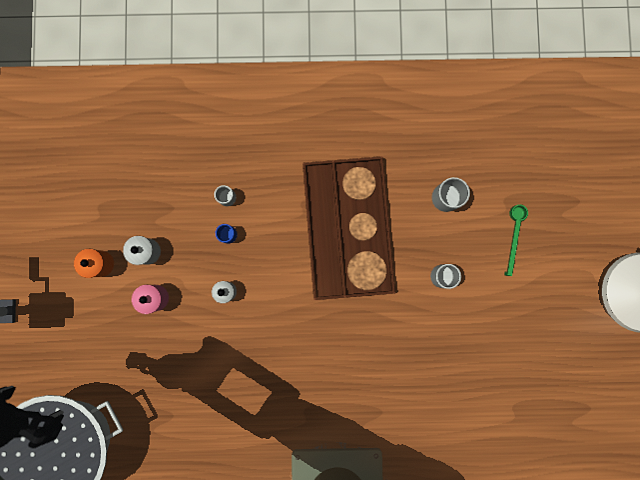

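View pics/scene0.png

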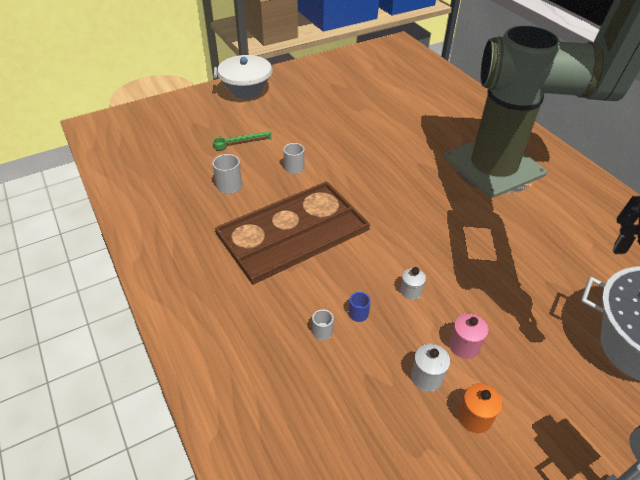

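Candidates in the top view:
- **Open measures:** small (224,195), medium (447,276), large (453,194).
- **Look-alikes:** blue cup (226,234), short canister (223,292), tall canister (138,250), orange (88,262), pink (146,299).
- **Spoon:** green, head at (518,213), tail at (509,274).
- **Caddy discs:** medium (359,183), small (363,227), large (367,270). The slot is on the left (+y).

Next I measure positions.

```bash
cat > h.py <<'E'
import numpy as np, cv2
from plant import ctrl,sensors,optics
def cloud(n,p=None,d=None):
    """World point per pixel (480x640x3), picture, valid mask."""
    st=sensors.read_state() if n=="wrist" else None
    if d is None: p,d=optics.grab_frame(n)
    c=optics.camera_params(n); v,u=np.mgrid[0:480,0:640].astype(float)
    K=c["mtx"]; x=(u-K[0,2])/K[0,0]; y=(v-K[1,2])/K[1,1]; a,b=x,y
    for _ in range(8):
        s=1+c["k1"]*(a*a+b*b); a,b=x/s,y/s
    P=np.stack([a*d,b*d,d],-1)
    if st is None: P=(P-c["t"])@c["R"]
    else:
        T=c["T_tool_cam"]; P=(P@T[:3,:3].T+T[:3,3])@np.array(st["eef_rot"]).T+np.array(st["eef_pos"])
    return P,p,d>0
def circle(xy):
    A=np.c_[2*xy,np.ones(len(xy))]; s=np.linalg.lstsq(A,(xy**2).sum(1),rcond=None)[0]
    return s[:2],np.sqrt(s[2]+s[:2]@s[:2])
def rim(P,m,c,h,R):
    """Centre and outer radius of a cup's rim near c: points within 4 mm of height h."""
    s=m&(np.hypot(P[...,0]-c[0],P[...,1]-c[1])<R+20)&(abs(P[...,2]-h)<4)
    q=np.float32(P[s][:,:2]); c0,r=circle(q)
    return c0,r,cv2.minEnclosingCircle(q)[1],len(q)
def down(yaw):
    """Tool down, closing axis y at angle yaw from world x."""
    y=np.array([np.cos(yaw),np.sin(yaw),0]); z=np.array([0,0,-1.]); return np.c_[np.cross(y,z),y,z]
E
cat > loc.py <<'E'
from h import *
p=cv2.imread("pics/top0.png")[...,::-1]; P,_,m=cloud("top",p,np.load("top0.npy"))
print("table z",np.median(P[350:380,420:600][...,2]))
for n,(u,v),h,R in(("S",(224,195),45,20),("M",(447,276),58,26),("L",(453,194),72,32)):
    print(n,P[v,u].round(1),*rim(P,m,P[v,u],h,R))
hsv=cv2.cvtColor(np.ascontiguousarray(p),cv2.COLOR_RGB2HSV)
g=cv2.inRange(hsv,(45,100,40),(85,255,255))>0
def blob(g,box):
    k=np.zeros_like(g);x0,x1,y0,y1=box;k[y0:y1,x0:x1]=1;return g&k
g=blob(g,(490,540,195,290)); q=P[g&m&(P[...,2]>8)]; mu=q[:,:2].mean(0)
v=np.linalg.svd(q[:,:2]-mu,full_matrices=0)[2][0]; v*=np.sign(v[0]); t=(q[:,:2]-mu)@v
hd=q[t>t.max()-36]; print("spoon",len(q),np.ptp(t),np.degrees(np.arctan2(v[1],v[0])),"far end",mu+v*t.max(),"tail",mu+v*t.min(),"head c",cv2.minEnclosingCircle(np.float32(hd[:,:2])),"z",q[:,2].max())
c=cv2.inRange(hsv,(5,60,120),(25,200,255))>0
D=[]
for u,v_ in((359,183),(363,227),(367,270)):
    s=np.hypot(P[...,0]-P[v_,u,0],P[...,1]-P[v_,u,1])<46
    # cork: brighter than the dark wood
    k=s&(hsv[...,2]>120); q=P[k]; q=q[abs(q[:,2]-12)<6]; C,r=cv2.minEnclosingCircle(np.float32(q[:,:2])); print("disc",P[v_,u],C,r,np.median(q[:,:2],0),np.sqrt(len(q)*(1060/513)**2/np.pi)); D.append(q[:,:2].mean(0))
D=np.array(D); print(D,np.linalg.norm(np.diff(D,axis=0),axis=1));
E
python3 loc.py
```

```text
table z -0.6044816768566474
S [644.  237.1   3. ] [639.61349671 231.69058716] 18.185751085793566 20.115999221801758 78
M [ 457.8 -248.6    5. ] [ 458.72961548 -236.84758595] 24.329728990612438 26.141815185546875 104
L [ 637.7 -267.6    5.8] [ 631.90461062 -251.10476062] 30.37435934000511 32.09740447998047 141
spoon 386 155.22042147602676 -12.134570692211128 far end [ 609.47323672 -409.75223046] tail [ 457.7209702  -377.12357971] head c ((592.6214599609375, -406.36273193359375), 18.776323318481445) z 27.826361083082585
disc [665.38689837 -61.10795081   5.91543148] (665.8186645507812, -59.54136657714844) 36.84257507324219 [664.76938911 -59.20473451] 33.463947455721176
disc [567.28951512 -67.23430641  12.5346569 ] (569.60888671875, -66.41740417480469) 30.70527458190918 [569.47100205 -65.70626668] 28.148019368127173
disc [473.69631874 -74.0540775   10.29814551] (474.06097412109375, -73.01004791259766) 42.65922546386719 [473.56538682 -72.30886361] 39.97764661329137
[[665.18208111 -59.42759067]
 [569.31812562 -66.1330743 ]
 [473.44386539 -72.40550636]] [96.09818663 96.07922345]
```

```bash
cat >> h.py <<'E'
D=dict(M=np.array([665.5,-59.4]),S=np.array([569.45,-66.0]),L=np.array([473.6,-72.5]))
TH=np.arctan2(6.55,95.9)          # caddy x axis
TIP=ctrl.tcp_to_tips
def yaw_for(xy,z,yaw):
    """Of the two equivalent half-turn yaws, the one with joint 6 nearest its middle."""
    o=[]
    for k in(yaw,yaw+np.pi):
        q=ctrl.solve_ik([*xy,z],down(k))
        if q is not None: o.append((abs(q[5]),k))
    return min(o)[1]
E
python3 - <<'E'
from h import *
yw=yaw_for((640,232),200,TH+np.pi/2); print(np.degrees(yw))
for xy in([458.7,-236.8],[632,-251],[548,-396.6],*D.values()): 
    for z in(230,40): print(xy,z,np.degrees(yaw_for(xy,z,TH+np.pi/2)))
print(np.degrees(yaw_for((548,-396.6),40,np.radians(77.8))))
ctrl.gripper_to(85,30)
ctrl.move_ptp([639.6,231.7,200],down(yw))
P,p,m=cloud("wrist"); cv2.imwrite("pics/w1.png",p[...,::-1])
print(rim(P,m,(639.6,231.7),45,20)); s=sensors.read_state(); print(s["t"],s["q"],ctrl.tcp_to_tips,s["grip_width"])
E
```

```text
93.90725151548413
[458.7, -236.8] 230 273.9072515154841
[458.7, -236.8] 40 273.9072515154841
[632, -251] 230 273.9072515154841
[632, -251] 40 273.9072515154841
[548, -396.6] 230 273.9072515154841
[548, -396.6] 40 273.9072515154841
[665.5 -59.4] 230 273.9072515154841
[665.5 -59.4] 40 273.9072515154841
[569.45 -66.  ] 230 273.9072515154841
[569.45 -66.  ] 40 273.9072515154841
[473.6 -72.5] 230 273.9072515154841
[473.6 -72.5] 40 273.9072515154841
257.8
(array([641.72028262, 231.22292121]), np.float64(18.221879632458336), 19.936452865600586, 558)
2.1083 [ 2.22280545e-01  4.69839545e-01  1.31288043e+00  3.78731578e-04
  1.35859653e+00 -1.41823419e+00] 25.0 85.03061944411793
```

View pics/w1.png

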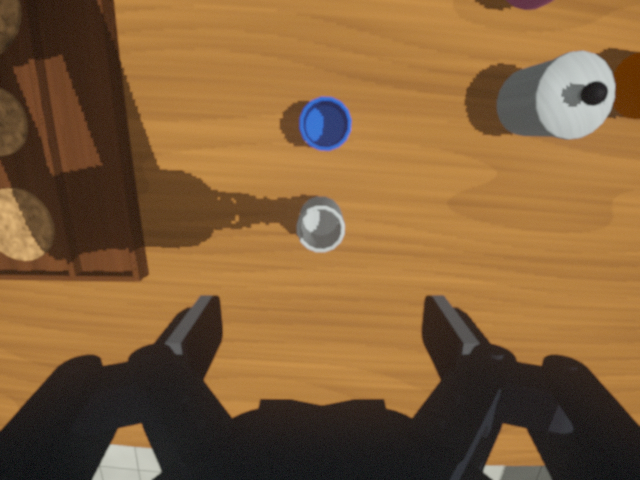

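The crop shows the plain open small measure at (320,228), with the blue decoy above it at (325,124). The choice is confirmed, so I pick and place it.

```bash
cat >> h.py <<'E'
def pick_place(c,dst,hg,w,yaw,force=30):
    """Grip a cup of width w at c, hg above its underside; stand it on the disc at dst."""
    R=down(yaw); z=hg+6
    ctrl.move_l([*c,z],R,vel=120)
    ctrl.gripper_to(w-8,force); s=sensors.read_state(); print("grip",s["grip_width"],s["grasp_force"])
    ctrl.move_l([*c,190],vel=200)
    ctrl.move_ptp([*dst,190],R)
    ctrl.move_l([*dst,z+32],vel=200)
    print("before place",sensors.read_state()["grip_width"])
    hit=ctrl.move_l([*dst,z+9],vel=25,threshold=4); s=sensors.read_state()
    print("hit",hit,"base z",s["eef_pos"][2]-z,"t",s["t"],"F",s["force"])
    ctrl.gripper_to(min(w+14,85)); ctrl.move_l([*dst,200],vel=150)
E
python3 - <<'E'
from h import *
pick_place((640.8,231.4),D["S"],32,40,np.radians(93.907))
# next: look at the medium measure from above
ctrl.gripper_to(85); yw=np.radians(273.907)
ctrl.move_ptp([458.7,-236.8,200],down(yw))
P,p,m=cloud("wrist"); cv2.imwrite("pics/w2.png",p[...,::-1]); print(rim(P,m,(458.7,-236.8),58,26))
P,p,m=cloud("top"); cv2.imwrite("pics/t1.png",cv2.resize(p[140:320,280:480],None,fx=3,fy=3)[...,::-1])
print("S on disc",rim(P,m,D["S"],57,20),sensors.read_state()["t"])
E
```

```text
grip 40.024595058128384 30.470647159963846
before place 39.64090716402265
hit True base z 12.552223044952619 t 7.65 F [-0.02116153  0.48326331  4.78343715]
(array([ 461.29520075, -237.94243716]), np.float64(24.140121544368856), 25.9259090423584, 827)
S on disc (array([568.01377072, -65.16114998]), np.float64(18.191902876960636), 19.691768646240234, 75) 11.9583
```

View pics/t1.png

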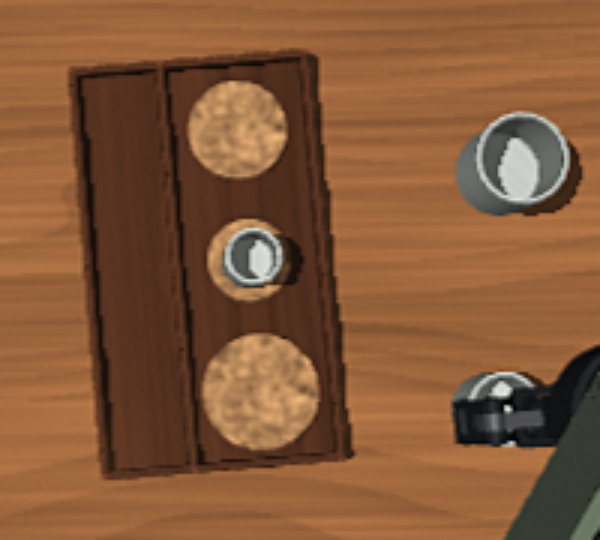

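View pics/w2.png

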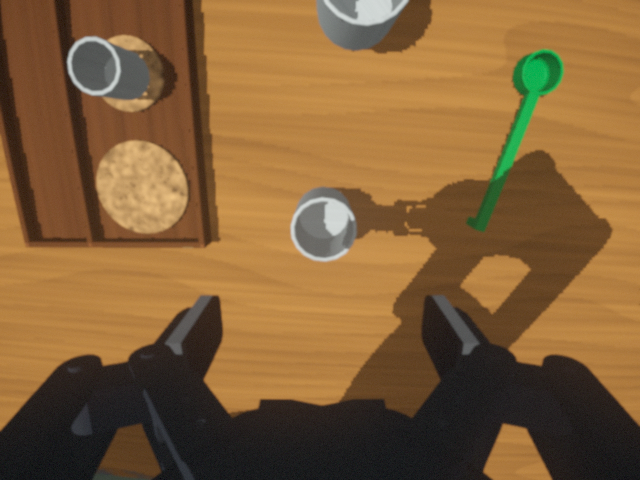

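The small measure stands centred on its disc, at crop (252,257). The medium measure is directly below the gripper at (324,228). I do medium and then large.

Run:
```python
from h import *
yw=np.radians(273.907)
pick_place((460,-237.4),D["M"],38,52,yw)
ctrl.gripper_to(85)
ctrl.move_ptp([631.9,-251.1,210],down(yw))
P,p,m=cloud("wrist"); c,*r=rim(P,m,(631.9,-251.1),72,32); print(c,r)
if np.hypot(*(c-[631.9,-251.1]))<6: pick_place((c+[631.9,-251.1])/2,D["L"],45,64,yw)
ys=np.radians(257.8); ctrl.gripper_to(40)
ctrl.move_ptp([548,-396.6,200],down(ys))
P,p,m=cloud("wrist"); cv2.imwrite("pics/w3.png",p[...,::-1])
hsv=cv2.cvtColor(np.ascontiguousarray(p),cv2.COLOR_RGB2HSV)
g=(cv2.inRange(hsv,(45,100,30),(85,255,255))>0)&m&(P[...,2]>8)
q=P[g][:,:2]; v=np.linalg.svd(q-q.mean(0),full_matrices=0)[2][0]; v*=np.sign(v[0]); t=(q-q.mean(0))@v
C,r=cv2.minEnclosingCircle(np.float32(q[t>t.max()-36])); tail=q[t<t.min()+40].mean(0)
d=np.array(C)-tail; d/=np.hypot(*d); print("spoon",C,r,np.ptp(t),np.degrees(np.arctan2(d[1],d[0])),"origin",np.array(C)-46*d)
P,p,m=cloud("top"); cv2.imwrite("pics/t2.png",cv2.resize(p[140:320,280:480],None,fx=3,fy=3)[...,::-1])
for k,h,R in(("S",57,20),("M",70,26),("L",84,32)): print(k,rim(P,m,D[k],h,R)[0]-D[k])
print(sensors.read_state()["t"])
```

```text
grip 52.21772157101868 31.492154002189636
before place 52.0854550337521
hit True base z 12.839300334424436 t 17.2 F [-0.77882785 -0.25275297  4.35344496]
[ 634.64895696 -252.37024537] [np.float64(30.12015063957615), 31.93839454650879, 1093]
grip 64.83922781795941 33.569389544427395
before place 64.03412512733979
hit True base z 13.291060486242046 t 24.775 F [-0.88886949  0.44066115  4.60064755]
spoon (595.124267578125, -407.02215576171875) 18.156410217285156 155.8582043147762 -11.83014644999623 origin [ 550.10132337 -397.59164703]
S [-1.40297677  0.83472828]
M [-2.6828935   1.08693158]
L [-2.33206808  0.90180528]
27.9417
```

View pics/t2.png

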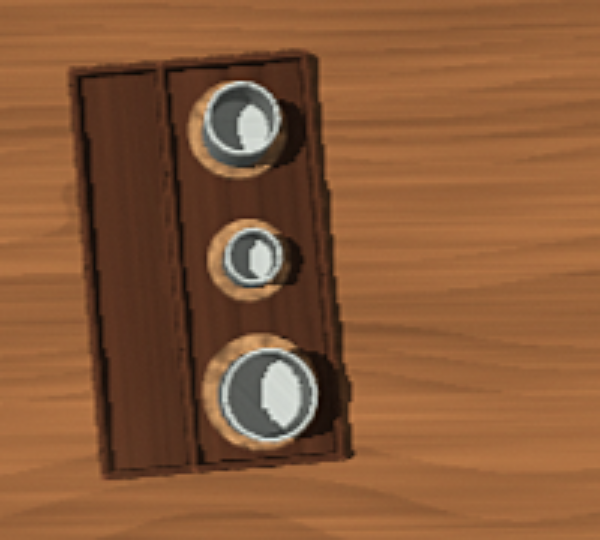

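View pics/w3.png

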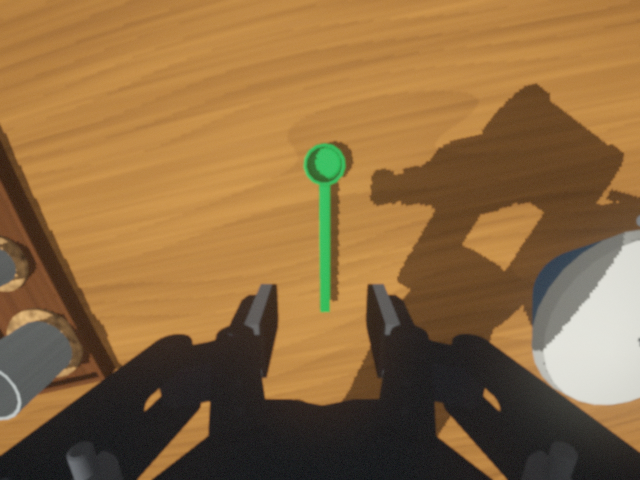

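All three measures are centred to within 3 mm on their own discs. The spoon lies free, with its handle midline at column 325. I grip it and lay it in the slot.

Run:
```python
from h import *
o=np.array([549.2,-397.1]); ys=np.radians(258.0); z=33
ctrl.move_l([*o,60],down(ys),vel=150)
print("touch",ctrl.move_l([*o,z],vel=50,threshold=5))
ctrl.gripper_to(4,40); s=sensors.read_state(); print("grip",s["grip_width"],s["grasp_force"],s["eef_pos"])
z=s["eef_pos"][2]
ctrl.move_l([*o,180],vel=150); print("lifted",sensors.read_state()["grip_width"])
ex=np.array([np.cos(TH),np.sin(TH)]); ey=np.array([-ex[1],ex[0]])
dst=D["S"]+10*ex+85*ey; R=down(TH+1.5*np.pi)
ctrl.move_ptp([*dst,180],R)
ctrl.move_l([*dst,z+35],vel=150)
P,p,m=cloud("wrist"); cv2.imwrite("pics/w4.png",p[...,::-1])
print(dst,sensors.read_state()["t"],z)
```

```text
touch False
grip 8.53772110865905 41.233463287353516 [ 549.56056341 -397.4706893    33.61659126]
lifted 8.90028588507548
[573.63472404  19.48384692] 33.7083 33.61659125678444
```

View pics/w4.png

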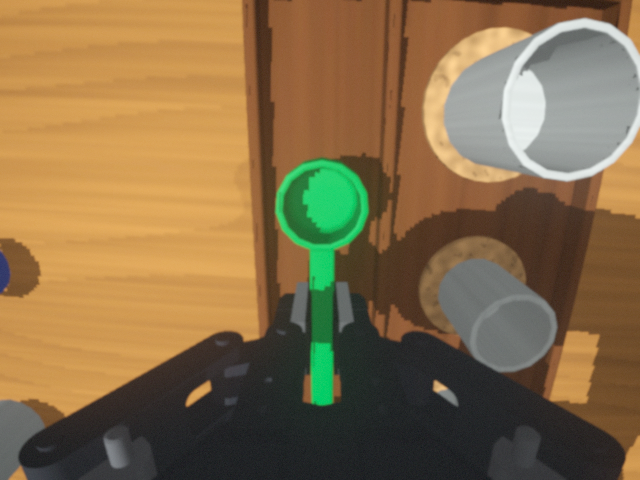

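The spoon is gripped level and sits midway in the slot, with its head at (322,205) and the slot walls at about columns 260 and 390. I lower and release it.

Run:
```python
from h import *
dst=np.array([573.63,19.48]); z=33.6
hit=ctrl.move_l([*dst,z+6],vel=20,threshold=3); s=sensors.read_state(); print("hit",hit,"under z",s["eef_pos"][2]-z,s["force"])
ctrl.gripper_to(19); ctrl.move_l([*dst,180],vel=80)
ctrl.move_ptp([330,330,300],down(TH+1.5*np.pi))
P,p,m=cloud("top"); cv2.imwrite("pics/t3.png",cv2.resize(p[140:320,200:480],None,fx=2.8,fy=2.8)[...,::-1])
for k,h,R in(("S",57,20),("M",70,26),("L",84,32)): print(k,rim(P,m,D[k],h,R)[0]-D[k])
hsv=cv2.cvtColor(np.ascontiguousarray(p),cv2.COLOR_RGB2HSV); g=(cv2.inRange(hsv,(45,100,30),(85,255,255))>0)&m
q=P[g]-[*D["S"],0]; c,s_=np.cos(TH),np.sin(TH); x=q[:,0]*c+q[:,1]*s_; y=-q[:,0]*s_+q[:,1]*c
i=[x.argmin(),x.argmax()]; print("spoon x",x.min(),x.max(),"y",y.min(),y.max(),"(slot 56..114) z",np.percentile(q[:,2],[5,50,95]),"head z",np.median(q[x>x.max()-5][:,2]),"tail z",np.median(q[x<x.min()+15][:,2]))
print(sensors.read_state()["t"])
```

```text
hit True under z 7.937521128696318 [-0.44954684 -0.20573119  5.1936629 ]
S [-1.38961715  0.85046075]
M [-2.58624139  0.96084428]
L [-2.30956527  0.86796929]
spoon x -84.75906831249011 71.15008115729496 y 65.87113374730245 103.35791326959296 (slot 56..114) z [ 6.66807488 26.9822449  32.18115812] head z 23.052225555311793 tail z 28.833638531800855
38.6667
```

View pics/t3.png

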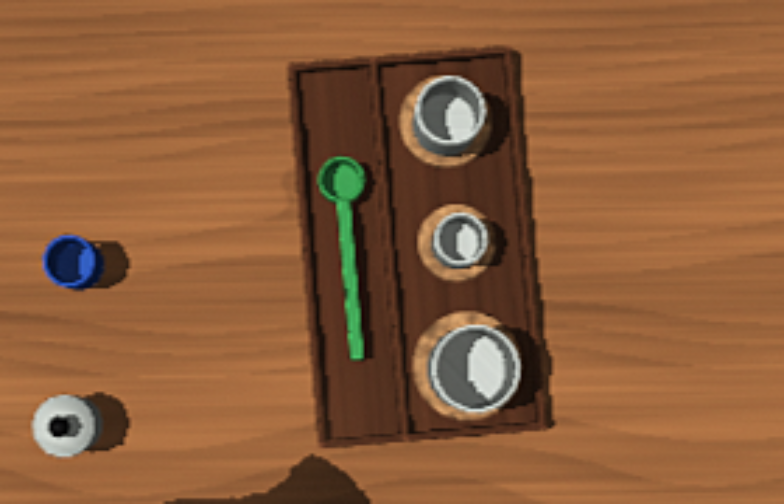

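The spoon lies flat in the slot (about (345,260)), all three measures stand on their own discs, and the short canister and blue cup have not moved. I hand the job in.

```bash
python3 -c "
from plant import ctrl
print(ctrl.finish_job())"
```

```text
the job is handed in; nothing more can be done
None
```

The job is handed in after about 39 s: each measure stands on the disc of its own size, within 3 mm of centre, the spoon lies flat in the long slot, and I did not touch the canisters.

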